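Fit the depth pin into the throwing gauge

ROBOT

A 6-joint arm with a two-finger parallel gripper is mounted at the origin on the work surface. World frame = base frame: x ahead of the robot, y to its left, z up, the work surface at z = 0. Lengths are in m, angles in degrees, forces in N, time in s.
With the tool pointing down it reaches from about 0.3 to 0.75 m from the base axis. Payload 8.5 kg.
Tool frame: the origin (TCP) lies on the centre line of the jaws, within the pads' length; the fingertips stand env.tcp_to_tips ahead of it and the grasp point (between the pads) lies 8 mm behind it (env.tcp_to_tips is the distance from the TCP to the fingertips, in m); z points along the fingers, y is the direction in which the jaws open and shut (so a half turn about z gives the same grasp; the last joint's range is limited). The gripper opens to 85 mm and grips with 20 to 120 N. Pads are 22 mm wide; open, the fingers measure 114 mm over their backs; the gripper's body (76 mm by 85 mm) begins 54 mm behind the grasp point. The pads swing forward as they close: fully open they stand 13 mm farther back than shut.
Start: joints at [61.576, 21.807, 74.336, -0, 83.858, -12.336], TCP at [0.152, 0.528, 0.242] pointing down, gripper open.
Joint ranges: [-178.18, 178.18], [-50.72, 133.34], [12.68, 142.11], [-81.47, 261.47], [9.98, 163.14], [-165.26, 165.26]. Speed limits (degrees/s): [136.94, 136.94, 180, 180, 180, 180].

INTERFACE

Orientations are given as a 3x3 rotation matrix whose columns are the frame's x, y, z axes.
In Python, from rig import env gives the robot as it stands. The module is installed in compiled form; this text tells all that it offers.
- The arm moves only by the tool carry_out, never from a script. Its argument "rows" is a list of rows, each an object of numbers: "tx", "ty", "tz": the shift along the tool's x, y, z in cm; "yaw": the turn about the tool's z in rad. In form: [{"tx": .., "ty": .., "tz": .., "yaw": ..}, ...]. A call has 1 to 12 rows; each row shifts and turns the pose as measured when the row begins, along the tool's axes as they then stand; what a row does not reach is not made up. A row lasts 1/10 s, in which the tool goes at most 50 mm and 8.59 degrees, less where a joint would pass 70% of its speed; a pose out of reach is approached as far as the arm can. A call is refused whole if a number of a shift passes 5 or a number of a turn 0.15, either way. A call with a gripper value outside its range is refused whole. "jaw" is the closure, from -1 (fully open) to 1 (shut), set as the call begins (left out, the last holds). The fingers move at their own pace and stop on an object; "squeeze" is the grip in N (left out, the last holds). Time passes only in rows, so rows that do not move let the fingers close. It gives the time, the measured TCP pose, the force and the opening at its end, in the units of the state.
- env.observe(): the state, without advancing time (a new reading comes with each control period).
- env.get_image(name): name is "scene" or "top" or "wrist"; returns the picture (400x640x3 uint8, red, green, blue); there is no depth.
- env.camera_params(name): a dict with "vertical_fov" (degrees; the focal length in pixels is half the picture's height over the tangent of half this angle, whatever the lens; pixels are square), "cx", "cy" (the principal point, pixels), "view" (4x4, takes a point from world to camera coordinates). Camera axes: x right, y up, looking along -z (the intrinsics and any distortion apply to the point x, -y, -z); pixel columns grow to the right and rows downward; lengths in m; the calibration is good to about 2 mm. A picture is of the moment at which its call begins: read the wrist's pose just before it. camera_params takes no time and is no camera call; for the wrist camera it gives the pose at the moment of the call.
- env.close_job(): hands the job in, once; it reports no verdict.
The state is a dict: "time_s": time; "q": joint angles; "qvel": joint speeds; "joint_efforts": joint torques, N m; "position": TCP position; "tool_rot": TCP orientation; "ft_force": force on the tool from outside, world axes, zero at the start; "wrist_torque": the same for the moment, N m; "grip_width": finger opening in m.
Only numpy, scipy, OpenCV 4.12 (cv2) and the standard library are available. Lean on these libraries where they do the work, as an engineer would, in place of code of your own. Each camera call takes 0.05 s, during which the arm holds its last target. There are 200 camera calls.

TASK

Take the steel depth pin with the round wooden handle out of the tool rack and lower it, point down, through the eye of the gauge arm above the bowl until its collar rests on the eye, then let go. Do not let it drop into the eye from above, and do not shift the bowl from its place.

Things in the scene. Friction and masses are not known exactly. Their poses are not given: they have to be found in the camera images.
- pin: Depth pin, upright in one of the rack's 3 holes: steel shank 10 mm thick, 80 mm long, tapered point down; steel collar 40 mm wide, 5 mm thick; above it a round pale wooden handle 26 mm in diameter, straight from 14 to 48 mm and ending 55 mm above the collar's underside. About 0.12 kg. Origin: on the axis at the collar's underside; z up the handle; point at z = -80 mm.
- eye (a point): Centre of the top face of the fixed steel eye: a level ring, vertical through hole 26 mm in diameter, 44 mm outside, 12 mm tall, top 130 mm above the table. A thin level arm runs from it along this frame's +x to a post 130 mm away; neither rises above the eye. Below: the bowl on a fixed metal turntable 200 mm wide, 30 mm high. z up.
- bowl: Brown clay bowl, 144 mm across the rim, 62 mm tall, about 0.5 kg, standing loose on the turntable under the eye, its rim 92 mm above the table. Origin: centre of its underside, z up.
- rack: Fixed wooden tool rack, 70 (x) by 240 (y) mm, 90 mm tall, three 17 mm holes in its top at y = -80, 0, 80 mm. Tools hang in them by their shoulders (the pin by its collar), shanks free below. The others, with no collar: a square wooden stamp (36 mm, 42 mm tall) and a flat wooden paddle (10 by 52 mm, 55 mm tall). Origin: centre of its underside; z up.
There are look-alikes about, which are no part of the job. What is shaped like the pin but turquoise or yellow is not meant.

How it is judged (in metres and radians):
On the way:
1. the pin is held over the eye, its collar more than 60 mm above it (z of pin in the frame of eye above 0.06 m and horizontal distance between pin and eye below 0.03 m), for 0.1 s.
At the end, for the whole second after the job is handed in: The pin hangs at rest in the eye, point down: its axis within 13 mm of the eye's centre, its collar's underside within 8 mm of the eye's top face, upright within 10 degrees; the bowl stands upright within 10 degrees and within 20 mm of where it was (horizontal distance between pin and eye below 0.013 m and z of pin in the frame of eye between -0.008 and 0.008 m and angle between each of pin, bowl's own z axis and vertical below 0.17 rad and linear speed of pin below 0.03 m/s and distance of bowl from where it was at the start of the episode below 0.02 m); the robot touches nothing.
It fails at once if the pin is let go while over the eye with its collar still more than 25 mm above it (horizontal distance between pin and eye below 0.03 m and z of pin in the frame of eye above 0.025 m and contact force between pin and the fingers below 0.2 N).
It fails at once if the bowl is shifted more than 30 mm (distance of bowl from where it was at the start of the episode above 0.03 m).
It also fails if it takes over 42 s, if anything falls off the work surface, if the arm or the gripper's body presses on something with over 40 N, if the wrist force passes 120 N, or if a joint passes its speed limit or range.

## Working session

There is one attempt and no reset: what is moved stays moved. The work goes in short steps, Python scripts to look and compute and a tool call to move; the robot and the scene stay as the last step left them, time stands still between calls to the robot, and variables do not carry over. Pictures are saved under pics/ and viewed, about 8 in all and at most 12, crops included, and the job is handed in when it is done.

Besides the shell and the picture viewer there is one more tool, called after "Call:" in YAML: its name, and indented under it one key for each argument. carry_out: Moves the arm, as the interface text tells. Its arguments: {"type":"object","properties":{"rows":{"type":"array","items":{"type":"object","properties":{"tx":{"type":"number"},"ty":{"type":"number"},"tz":{"type":"number"},"yaw":{"type":"number"}}}},"jaw":{"type":"number"},"squeeze":{"type":"number"}},"required":["rows"]}

```bash
mkdir -p pics
python3 - <<'E'
from rig import env
import cv2,numpy as np
print(env.tcp_to_tips); s=env.observe(); print(s)
for n in ["scene","top","wrist"]:
    p=env.camera_params(n); print(n,p)
    cv2.imwrite(f"pics/{n}0.png",env.get_image(n)[:,:,::-1])
E
```

```text
0.011
{'time_s': 0.0, 'q': array([ 6.15752640e+01,  2.18417442e+01,  7.43875544e+01, -2.26473092e-04,
        8.38593558e+01, -1.23366005e+01]), 'qvel': array([ 0.01935974, -0.08128774, -0.05455487, -0.06889887,  0.08429593,
        0.02861872]), 'joint_efforts': array([ 5.57168623e-04, -4.48465490e+01, -2.31280750e+01, -1.47937794e-04,
        4.70163432e-03,  8.93474606e-06]), 'position': array([0.15227848, 0.52818744, 0.24168823]), 'tool_rot': array([[-9.60836556e-01,  2.77114732e-01, -7.33069398e-04],
       [ 2.77115509e-01,  9.60835646e-01, -1.36264186e-03],
       [ 3.26751073e-04, -1.51242101e-03, -9.99998803e-01]]), 'ft_force': array([ 0.82849652,  0.78991818, -0.29160698]), 'wrist_torque': array([ 0.05948359,  0.01383889, -0.02540546]), 'grip_width': 0.08552169978610154}
scene {'vertical_fov': 46.280839546895905, 'cx': 322.87234311778343, 'cy': 201.14134383562455, 'view': array([[ 0.42115617,  0.90693037,  0.01023631, -0.26961612],
       [-0.72758949,  0.3310933 ,  0.60082507,  0.34472218],
       [ 0.54151733, -0.26048901,  0.79931499, -1.64252858],
       [ 0.        ,  0.        ,  0.        ,  1.        ]])}
top {'vertical_fov': 54.996527226478, 'cx': 311.8374931250212, 'cy': 198.95990245458154, 'view': array([[-0.00309082, -0.99989604,  0.01408381,  0.0211733 ],
       [ 0.98944561, -0.00101754,  0.14490116, -0.5949014 ],
       [-0.14487176,  0.01438302,  0.9893459 , -0.92175301],
       [ 0.        ,  0.        ,  0.        ,  1.        ]])}
wrist {'vertical_fov': 58.43485921005033, 'cx': 310.9481775333918, 'cy': 200.85034514965665, 'view': array([[ 0.27803144,  0.96057009, -0.0019    , -0.5501184 ],
       [-0.92697635,  0.26778834, -0.2626866 ,  0.03263528],
       [-0.2518201 ,  0.07479639,  0.96487934, -0.37826076],
       [ 0.        ,  0.        ,  0.        ,  1.        ]])}
```

View pics/top0.png

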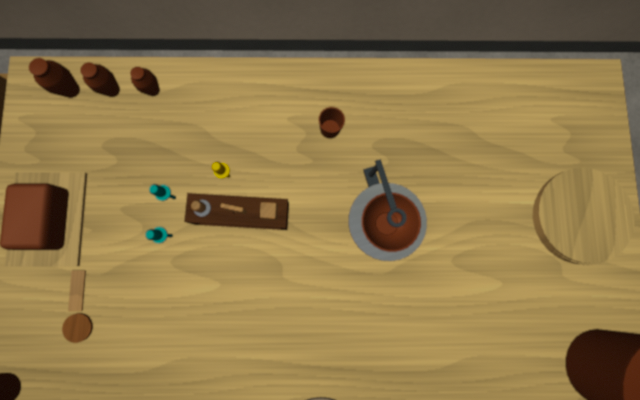

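View pics/scene0.png

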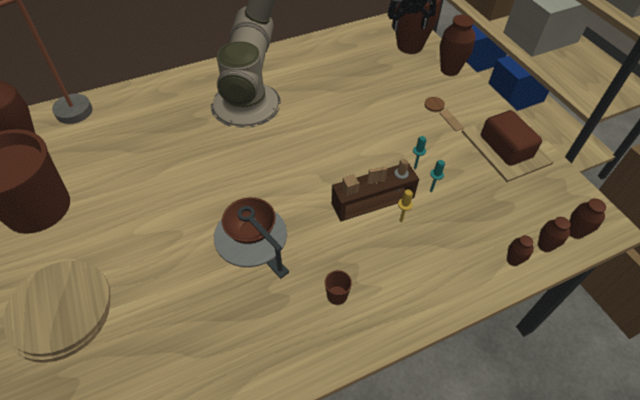

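The top view shows the pin (grey collar, pale handle) in the rack's left hole at about (200,207). The paddle is at (231,208), the stamp at (267,210) and the eye ring at (396,217). The yellow look-alike is at (221,170), and the turquoise ones are at (160,192) and (157,235). The scene view shows the pin at (402,168) and the eye at (246,213).

```bash
cat > h.py <<'E'
import cv2,numpy as np
def ray(p,u,v):
    f=200/np.tan(np.radians(p["vertical_fov"]/2)); V=p["view"]; R=V[:3,:3]
    d=R.T@np.array([(u-p["cx"])/f,-(v-p["cy"])/f,-1.]); return -R.T@V[:3,3],d/np.linalg.norm(d)
def plane(p,u,v,z):
    o,d=ray(p,u,v); return o+d*(z-o[2])/d[2]
def proj(p,X):
    f=200/np.tan(np.radians(p["vertical_fov"]/2)); c=p["view"][:3,:3]@np.asarray(X)+p["view"][:3,3]
    return np.array([p["cx"]-f*c[0]/c[2],p["cy"]+f*c[1]/c[2]])
def tri(rs):
    A=sum(np.eye(3)-np.outer(d,d) for o,d in rs); b=sum((np.eye(3)-np.outer(d,d))@o for o,d in rs)
    return np.linalg.solve(A,b)
E
python3 - <<'E'
from h import *
from rig import env
t=cv2.imread("pics/top0.png"); s=cv2.imread("pics/scene0.png")
c=lambda im,x,y:cv2.resize(im[y:y+50,x:x+66],None,fx=6,fy=6,interpolation=cv2.INTER_NEAREST)
cv2.imwrite("pics/crops.png",np.vstack([np.hstack([c(t,175,182),c(t,363,192)]),np.hstack([c(s,370,145),c(s,213,188)])]))
pt=env.camera_params("top");ps=env.camera_params("scene")
print("pin top",plane(pt,197,206,.145),"eye",plane(pt,396,217,.13))
print("scene",plane(ps,404,161,.145),plane(ps,246,213,.13))
print("yellow",tri([ray(pt,218,167),ray(ps,408,192)]))
print([plane(pt,u,v,.09)[:2] for u,v in((187,194),(288,199),(287,229),(185,222))])
E
```

```text
pin top [0.56444449 0.27736587 0.145     ] eye [ 0.54056533 -0.17010707  0.13      ]
scene [0.56809201 0.27872644 0.145     ] [ 0.54378283 -0.17384294  0.13      ]
yellow [0.65730395 0.23843937 0.13070203]
[array([0.60033299, 0.31794443]), array([0.58805   , 0.07750936]), array([0.51652716, 0.07944509]), array([0.53352384, 0.31971104])]
```

View pics/crops.png

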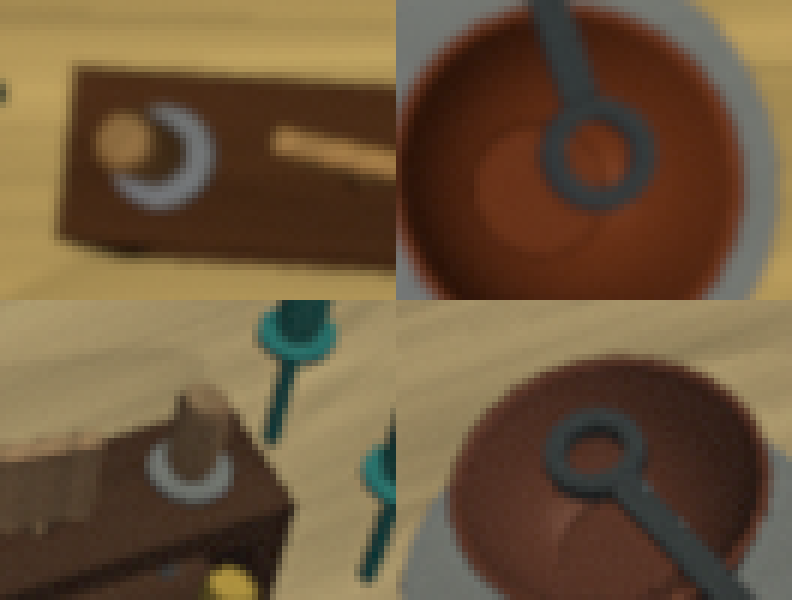

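Run:
```python
from h import *
from rig import env
pt=env.camera_params("top");ps=env.camera_params("scene");pw=env.camera_params("wrist")
print("pin collar",plane(pt,201.3,207.5,.095),"handle",plane(pt,195.2,204.8,.145),"eye",plane(pt,396.2,217.2,.13),plane(ps,245.5,212.5,.13))
s=env.observe();R=s["tool_rot"];P=s["position"]
o,d=ray(pw,pw["cx"],pw["cy"]); print("cam in tool",R.T@(o-P),R.T@d)
for X in ([.566,.277,.25],[.542,-.172,.27]): print(R.T@(np.array(X)-P)*100)
```

```text
pin collar [0.56727409 0.28140509 0.095     ] handle [0.56714581 0.28146935 0.145     ] eye [ 0.54010801 -0.17054743  0.13      ] [ 0.54176093 -0.17448545  0.13      ]
cam in tool [ 0.06731613  0.00098043 -0.13070557] [-2.62959770e-01 -8.52535876e-04  9.64806422e-01]
[-46.71292292 -12.68067397  -0.81087745]
[-56.84791112 -56.48968046  -2.76611774]
```

Call:
carry_out:
  rows:
    - {"tx":-2,"ty":-0.5}
    - {"tx":-4,"ty":-1.1}
    - {"tx":-4,"ty":-1.1}
    - {"tx":-4,"ty":-1.1}
    - {"tx":-4,"ty":-1.1}
    - {"tx":-4,"ty":-1.1}
    - {"tx":-4,"ty":-1.1}
    - {"tx":-4,"ty":-1.1}
    - {"tx":-4,"ty":-1.1}
    - {"tx":-4,"ty":-1.1}
    - {"tx":-4,"ty":-1.1}
    - {"tx":-2,"ty":-0.5}
  jaw: -0.1
  squeeze: 40

```text
validation failed for argument at $.ro...
```

Run:
```python
from h import *
from rig import env
s=env.observe();R=s["tool_rot"];P=s["position"];print(s["time_s"],P,s["grip_width"],s["ft_force"])
print(R.T@(np.array([.567,.281,P[2]])-P)*100)
p=env.camera_params("wrist");print(proj(p,[.567,.281,.145]),proj(p,[.567,.281,.095]))
im=env.get_image("wrist")[:,:,::-1];cv2.imwrite("pics/w1.png",im)
```

```text
0.15 [0.15229512 0.52827184 0.2418665 ] 0.0850936993645806 [0.28288194 0.39427935 0.35783407]
[-4.66983646e+01 -1.22677516e+01  2.03172584e-03]
[188.94156423 653.33882759] [203.42682098 588.39063749]
```

View pics/w1.png

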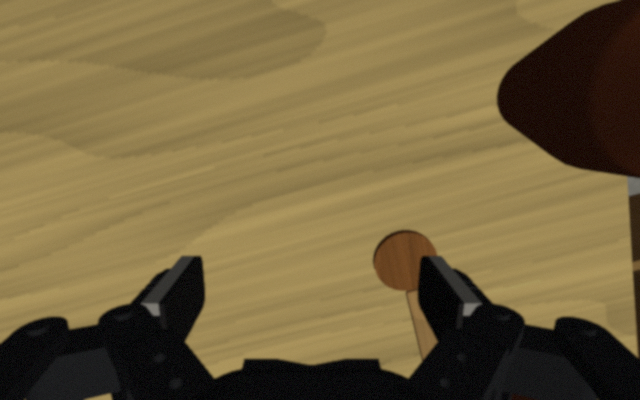

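The wrist view shows the pads near (200,290) and (430,290), with the pin out of view. The move call was refused, so I'll send it again with all four keys in each row.

Call:
carry_out:
  rows:
    - {"tx":-2.0,"ty":-0.5,"tz":0.0,"yaw":0.0}
    - {"tx":-4.0,"ty":-1.1,"tz":0.0,"yaw":0.0}
    - {"tx":-4.0,"ty":-1.1,"tz":0.0,"yaw":0.0}
    - {"tx":-4.0,"ty":-1.1,"tz":0.0,"yaw":0.0}
    - {"tx":-4.0,"ty":-1.1,"tz":0.0,"yaw":0.0}
    - {"tx":-4.0,"ty":-1.1,"tz":0.0,"yaw":0.0}
    - {"tx":-4.0,"ty":-1.1,"tz":0.0,"yaw":0.0}
    - {"tx":-4.0,"ty":-1.1,"tz":0.0,"yaw":0.0}
    - {"tx":-4.0,"ty":-1.1,"tz":0.0,"yaw":0.0}
    - {"tx":-4.0,"ty":-1.1,"tz":0.0,"yaw":0.0}
    - {"tx":-4.0,"ty":-1.1,"tz":0.0,"yaw":0.0}
    - {"tx":-2.0,"ty":-0.5,"tz":0.0,"yaw":0.0}
  jaw: -0.1
  squeeze: 40

```text
time_s: 1.4
position: [0.5543, 0.2829, 0.2392]
tool_rot: [[-0.963, 0.271, -0.004], [0.271, 0.963, -0.002], [0.003, -0.003, -1.0]]
ft_force: [-0.7, 0.8, 1.2]
grip_width: 0.047
```

```bash
cat > look.py <<'E'
from h import *
from rig import env
import sys
s=env.observe();R=s["tool_rot"];P=s["position"];print(s["time_s"],P,s["grip_width"],s["ft_force"])
p=env.camera_params("wrist")
for X in eval(sys.argv[2]): print(X,"proj",proj(p,X),"go cm",R.T@(np.array(X)-P)*100)
cv2.imwrite(f"pics/{sys.argv[1]}.png",env.get_image("wrist")[:,:,::-1])
E
python3 look.py w2 "[[.567,.281,.145],[.567,.281,.095]]"
```

```text
1.4 [0.55434526 0.28287762 0.2392111 ] 0.04702973665258081 [-0.70234969  0.8450169   1.16988986]
[0.567, 0.281, 0.145] proj [312.6950512  228.44893154] go cm [-1.30098211  0.19287214  9.41616939]
[0.567, 0.281, 0.095] proj [312.64204418 207.58063298] go cm [-1.31797179  0.20904686 14.41611436]
```

View pics/w2.png

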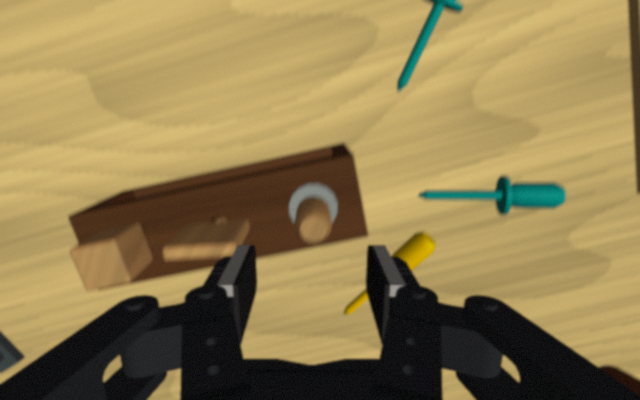

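The wrist view shows the pin's handle top at (315,222) and its collar at (313,205). The paddle and stamp are to its left, and the yellow look-alike is at (345–430, 240–310). The yellow one isn't where I expected it, so I'll check with the fixed cameras.

Run:
```python
from h import *
from rig import env
t=env.get_image("top")[:,:,::-1];s=env.get_image("scene")[:,:,::-1]
cv2.imwrite("pics/t3.png",t)
c=lambda im,x,y:cv2.resize(im[y:y+125,x:x+195],None,fx=4,fy=4,interpolation=cv2.INTER_LINEAR)[:300]
cv2.imwrite("pics/c3.png",np.vstack([c(t,120,155),c(s,320,130)]))
```

```text
(no output)
```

View pics/c3.png

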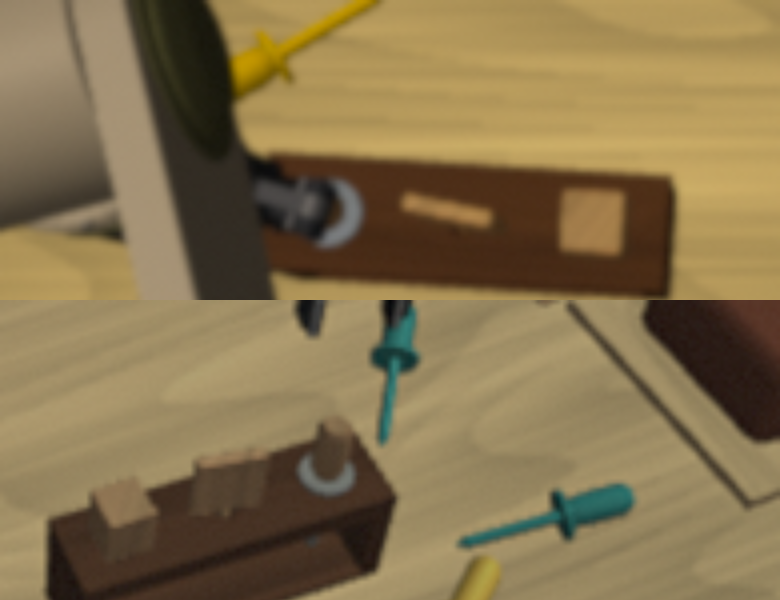

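The pin is still in place. The yellow and one turquoise look-alike now lie on the table, clear of the pin. Next I'll centre over the pin at about (0.565, 0.281) and descend.

Call:
carry_out:
  rows:
    - {"tx":-0.6,"ty":0.1,"tz":0.0,"yaw":0.0}
    - {"tx":-0.5,"ty":0.0,"tz":0.0,"yaw":0.0}
    - {"tx":0.0,"ty":0.0,"tz":1.0,"yaw":0.0}
    - {"tx":0.0,"ty":0.0,"tz":1.2,"yaw":0.0}
    - {"tx":0.0,"ty":0.0,"tz":1.2,"yaw":0.0}
    - {"tx":0.0,"ty":0.0,"tz":1.2,"yaw":0.0}
    - {"tx":0.0,"ty":0.0,"tz":1.2,"yaw":0.0}

```text
time_s: 2.25
position: [0.5601, 0.2855, 0.1774]
tool_rot: [[-0.964, 0.265, -0.005], [0.265, 0.964, -0.001], [0.004, -0.003, -1.0]]
ft_force: [0.0, 0.6, 0.5]
grip_width: 0.047
```

```bash
python3 look.py w4 "[[.565,.281,.145],[.565,.281,.119]]"
```

```text
2.25 [0.56007791 0.28551581 0.17742399] 0.04700794616873822 [0.04795879 0.59963964 0.53590532]
[0.565, 0.281, 0.145] proj [303.30530144 257.36042013] go cm [-0.60869365 -0.29666264  3.24049854]
[0.565, 0.281, 0.119] proj [304.40121786 238.40600317] go cm [-0.6202091  -0.29006251  5.84046467]
```

View pics/w4.png

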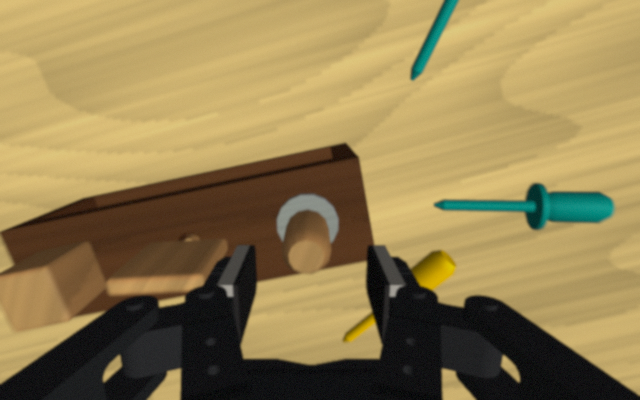

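The handle top is at about (308,253), so it is roughly 4 mm off in x and 1 mm in y. The paddle end at (228,245) is close to the left finger, so I'll yaw away from the rack line and narrow the jaws before descending.

Call:
carry_out:
  rows:
    - {"tx":0.0,"ty":0.0,"tz":0.0,"yaw":0.15}
    - {"tx":0.0,"ty":0.0,"tz":0.0,"yaw":0.15}
    - {"tx":0.0,"ty":0.0,"tz":0.0,"yaw":0.15}
    - {"tx":0.0,"ty":0.0,"tz":0.0,"yaw":0.15}
    - {"tx":0.0,"ty":0.0,"tz":0.0,"yaw":0.15}
    - {"tx":0.0,"ty":0.0,"tz":0.0,"yaw":0.0}

```text
time_s: 2.9
position: [0.5557, 0.2865, 0.1708]
tool_rot: [[-0.519, 0.855, -0.016], [0.855, 0.519, -0.004], [0.004, -0.015, -1.0]]
ft_force: [0.9, -0.5, -0.2]
grip_width: 0.0472
```

```bash
python3 look.py w5 "[[.5636,.283,.145],[.5636,.283,.119]]"
```

```text
2.9 [0.55573777 0.28646986 0.17078795] 0.04724839282566631 [ 0.8791111  -0.47700834 -0.20147974]
[0.5636, 0.283, 0.145] proj [321.92348142 266.0593988 ] go cm [-0.71604391  0.5317987   2.56772295]
[0.5636, 0.283, 0.119] proj [321.31047636 245.37481475] go cm [-0.72757712  0.57202844  5.16738611]
```

View pics/w5.png

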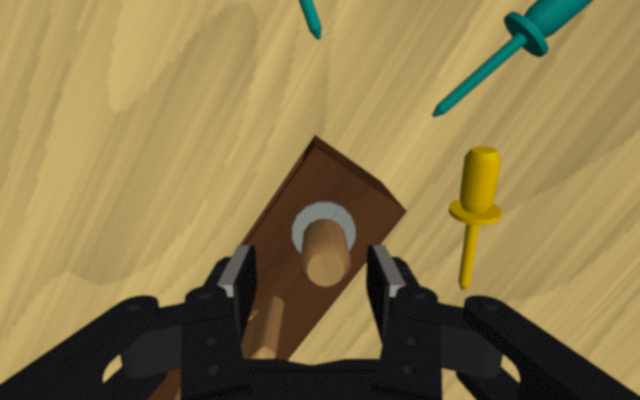

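The handle top is at (326,266). The fingers are now clear of the paddle. I'll do the lateral correction first.

Call:
carry_out:
  rows:
    - {"tx":-0.7,"ty":0.7,"tz":0.0,"yaw":0.0}
    - {"tx":0.0,"ty":0.0,"tz":0.0,"yaw":0.0}

```text
time_s: 3.15
position: [0.5658, 0.2842, 0.1705]
tool_rot: [[-0.528, 0.849, -0.016], [0.849, 0.528, -0.004], [0.005, -0.016, -1.0]]
ft_force: [0.4, 0.4, 0.4]
grip_width: 0.0466
```

```bash
cat > st.py <<'E'
from h import *
from rig import env
import sys
s=env.observe();R=s["tool_rot"];P=s["position"];print(s["time_s"],P,s["grip_width"],s["ft_force"]);print(R.round(4).tolist())
for X in eval(sys.argv[1]): print(X,"go cm",R.T@(np.array(X)-P)*100)
E
python3 - <<'E'
import numpy as np
R=np.array([[-0.519,0.855,-.016],[.855,.519,-.004],[.004,-.015,-1]])
print(R@[-.0072,.0071,0]+[.55574,.28647,.1708])
E
python3 st.py "[[.5655,.284,.119]]"
```

```text
[0.5655473 0.2839989 0.1706647]
3.15 [0.56581431 0.28417099 0.17046135] 0.04657300052566805 [0.42400843 0.41910608 0.36337495]
[[-0.5281, 0.849, -0.0157], [0.8492, 0.5281, -0.0044], [0.0046, -0.0157, -0.9999]]
[0.5655, 0.284, 0.119] go cm [-0.02145926  0.04495611  5.14601804]
```

Call:
carry_out:
  rows:
    - {"tx":0.0,"ty":0.0,"tz":0.8,"yaw":0.0}
    - {"tx":0.0,"ty":0.0,"tz":0.9,"yaw":0.0}
    - {"tx":0.0,"ty":0.0,"tz":0.9,"yaw":0.0}
    - {"tx":0.0,"ty":0.0,"tz":0.9,"yaw":0.0}
    - {"tx":0.0,"ty":0.0,"tz":0.9,"yaw":0.0}
    - {"tx":0.0,"ty":0.0,"tz":0.0,"yaw":0.0}

```text
time_s: 3.75
position: [0.5645, 0.2836, 0.121]
tool_rot: [[-0.531, 0.847, -0.018], [0.847, 0.531, -0.005], [0.005, -0.018, -1.0]]
ft_force: [0.8, -0.0, -0.1]
grip_width: 0.0474
```

```bash
python3 st.py "[[.5655,.284,.119]]"
```

```text
3.75 [0.56452569 0.28364529 0.12103561] 0.04737535968510916 [ 0.78649318 -0.00945969 -0.06176421]
[[-0.5311, 0.8471, -0.0184], [0.8473, 0.5311, -0.0051], [0.0055, -0.0183, -0.9998]]
[0.5655, 0.284, 0.119] go cm [-0.0228056   0.10509256  0.20155292]
```

Call:
carry_out:
  rows:
    - {"tx":0.0,"ty":0.1,"tz":0.1,"yaw":0.0}
    - {"tx":0.0,"ty":0.0,"tz":0.0,"yaw":0.0}
    - {"tx":0.0,"ty":0.0,"tz":0.0,"yaw":0.0}
    - {"tx":0.0,"ty":0.0,"tz":0.0,"yaw":0.0}
    - {"tx":0.0,"ty":0.0,"tz":0.0,"yaw":0.0}
  jaw: 1.0
  squeeze: 50

```text
time_s: 4.25
position: [0.5657, 0.2844, 0.1206]
tool_rot: [[-0.531, 0.847, -0.017], [0.847, 0.531, -0.005], [0.005, -0.017, -1.0]]
ft_force: [0.2, 0.7, -1.0]
grip_width: 0.0244
```

```bash
python3 st.py "[[.5655,.284,.24]]"
```

```text
4.25 [0.56572636 0.28439586 0.12059431] 0.024417925071086137 [ 0.16926527  0.71713653 -0.98961502]
[[-0.5313, 0.847, -0.0172], [0.8472, 0.5313, -0.0047], [0.0051, -0.0171, -0.9998]]
[0.5655, 0.284, 0.24] go cm [  0.03975419  -0.24456272 -11.93808507]
```

Call:
carry_out:
  rows:
    - {"tx":0.0,"ty":-0.02,"tz":-0.6,"yaw":0.0}
    - {"tx":0.0,"ty":-0.02,"tz":-1.3,"yaw":0.0}
    - {"tx":0.0,"ty":-0.02,"tz":-1.4,"yaw":0.0}
    - {"tx":0.0,"ty":-0.02,"tz":-1.4,"yaw":0.0}
    - {"tx":0.0,"ty":-0.02,"tz":-1.4,"yaw":0.0}
    - {"tx":0.0,"ty":-0.02,"tz":-1.4,"yaw":0.0}
    - {"tx":0.0,"ty":-0.02,"tz":-1.4,"yaw":0.0}
    - {"tx":0.0,"ty":-0.02,"tz":-1.4,"yaw":0.0}
    - {"tx":0.0,"ty":-0.02,"tz":-1.4,"yaw":0.0}
    - {"tx":0.0,"ty":-0.02,"tz":-1.4,"yaw":0.0}
    - {"tx":0.0,"ty":-0.02,"tz":-1.4,"yaw":0.0}
    - {"tx":0.0,"ty":0.0,"tz":-0.7,"yaw":0.0}

```text
time_s: 5.45
position: [0.5656, 0.2837, 0.2913]
tool_rot: [[-0.531, 0.847, -0.008], [0.847, 0.531, -0.002], [0.002, -0.008, -1.0]]
ft_force: [-0.3, 0.4, -0.2]
grip_width: 0.0246
```

```bash
python3 st.py "[[.541,-.172,.27]]"
python3 - <<'E'
from h import *
from rig import env
w=env.get_image("wrist")[:,:,::-1];s=env.get_image("scene")[:,:,::-1]
cv2.imwrite("pics/c6.png",np.hstack([w[100:400,150:470],cv2.resize(s[60:210,300:500],None,fx=2,fy=2)]))
E
```

```text
5.45 [0.56564852 0.28368731 0.29131701] 0.02459639381987534 [-0.3056799   0.39250054 -0.16551183]
[[-0.5314, 0.8471, -0.0078], [0.8471, 0.5314, -0.002], [0.0024, -0.0076, -1.0]]
[0.541, -0.172, 0.27] go cm [-37.29642758 -26.28834101   2.2424229 ]
```

View pics/c6.png

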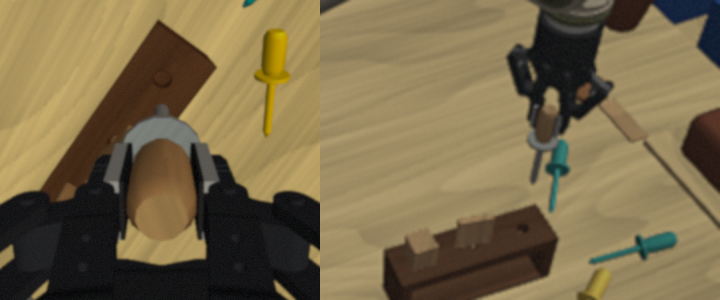

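The pin hangs upright in the jaws and its point is clear of the rack. I'll carry it over the eye.

Call:
carry_out:
  rows:
    - {"tx":-1.5,"ty":-1.1,"tz":0.0,"yaw":0.0}
    - {"tx":-3.0,"ty":-2.1,"tz":0.0,"yaw":0.0}
    - {"tx":-3.6,"ty":-2.5,"tz":0.0,"yaw":0.0}
    - {"tx":-3.6,"ty":-2.5,"tz":0.0,"yaw":0.0}
    - {"tx":-3.6,"ty":-2.5,"tz":0.0,"yaw":0.0}
    - {"tx":-3.6,"ty":-2.5,"tz":0.0,"yaw":0.0}
    - {"tx":-3.6,"ty":-2.5,"tz":0.0,"yaw":0.0}
    - {"tx":-3.6,"ty":-2.5,"tz":0.0,"yaw":0.0}
    - {"tx":-3.6,"ty":-2.5,"tz":0.0,"yaw":0.0}
    - {"tx":-3.6,"ty":-2.5,"tz":0.0,"yaw":0.0}
    - {"tx":-2.5,"ty":-1.8,"tz":0.0,"yaw":0.0}
    - {"tx":-1.0,"ty":-0.8,"tz":0.0,"yaw":0.0}

```text
time_s: 6.75
position: [0.5337, -0.1878, 0.2835]
tool_rot: [[-0.532, 0.847, -0.023], [0.847, 0.532, -0.001], [0.011, -0.02, -1.0]]
ft_force: [-0.1, -0.3, -0.4]
grip_width: 0.0248
```

```bash
python3 st.py "[[.541,-.172,.27]]"
```

```text
6.75 [ 0.53367847 -0.18777024  0.28353249] 0.024767135123276912 [-0.09896939 -0.30496078 -0.44247819]
[[-0.5316, 0.8467, -0.0231], [0.8469, 0.5317, -0.0012], [0.0113, -0.0201, -0.9997]]
[0.541, -0.172, 0.27] go cm [0.93109075 1.48572619 1.33417535]
```

Call:
carry_out:
  rows:
    - {"tx":0.9,"ty":1.5,"tz":0.0,"yaw":0.0}
    - {"tx":0.0,"ty":0.0,"tz":0.0,"yaw":0.0}
    - {"tx":0.0,"ty":0.0,"tz":0.0,"yaw":0.0}

```text
time_s: 7.05
position: [0.5404, -0.1727, 0.282]
tool_rot: [[-0.529, 0.848, -0.026], [0.848, 0.529, 0.0], [0.014, -0.022, -1.0]]
ft_force: [0.3, 0.3, -0.6]
grip_width: 0.0251
```

```bash
python3 st.py "[[.541,-.172,.27]]"
python3 - <<'E'
from h import *
from rig import env
p=env.camera_params("wrist");pt=env.camera_params("top");ps=env.camera_params("scene")
E=[.541,-.172,.13];s=env.observe();z=s["tool_rot"][:,2]
C=s["position"]+.0306*z; T=s["position"]+.1106*z
print("collar",C,"tip",T)
for n,q in(("wrist",p),("top",pt),("scene",ps)): print(n,"eye",proj(q,E),"collar",proj(q,C),"tip",proj(q,T))
w=env.get_image("wrist")[:,:,::-1];s=env.get_image("scene")[:,:,::-1];t=env.get_image("top")[:,:,::-1]
cv2.imwrite("pics/w7.png",w);cv2.imwrite("pics/s7.png",s);cv2.imwrite("pics/t7.png",t)
c=lambda im,x,y,w,h,f:cv2.resize(im[y:y+h,x:x+w],None,fx=f,fy=f,interpolation=cv2.INTER_CUBIC)
cv2.imwrite("pics/c7.png",np.hstack([c(w,220,100,200,200,2),np.vstack([c(s,196,130,100,100,4)])]))
E
```

```text
7.05 [ 0.54035092 -0.17268042  0.28197182] 0.025111414515365953 [ 0.34778563  0.28939001 -0.55072848]
[[-0.5292, 0.8481, -0.0258], [0.8484, 0.5294, 0.0004], [0.014, -0.0217, -0.9997]]
[0.541, -0.172, 0.27] go cm [0.0066085  0.11704142 1.19513443]
collar [ 0.53956086 -0.17266829  0.25138203] tip [ 0.53749536 -0.17263657  0.1714087 ]
wrist eye [316.16122806 191.94894599] collar [310.71299352 248.08700401] tip [310.92346988 203.45020496]
top eye [396.82281379 216.80821799] collar [411.60055883 211.41600225] tip [401.62366271 216.52810072]
scene eye [246.32182339 211.95352638] collar [239.65180433 181.64541169] tip [243.61663585 201.35181146]
```

View pics/c7.png

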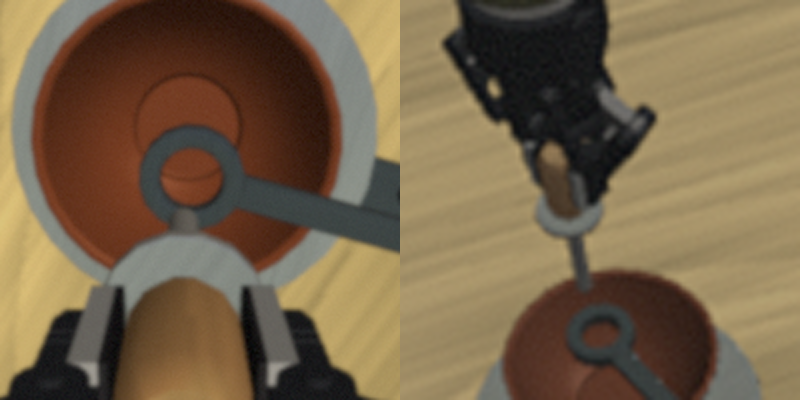

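In the wrist view the eye's centre is at about (316,188) and the pin's tip at (311,205), so the eye is near (0.5395, -0.170). I'll correct, go down to just above the eye and look again.

Call:
carry_out:
  rows:
    - {"tx":0.1,"ty":0.4,"tz":0.0,"yaw":0.0}
    - {"tx":0.0,"ty":0.0,"tz":0.6,"yaw":0.0}
    - {"tx":0.0,"ty":0.0,"tz":0.8,"yaw":0.0}
    - {"tx":0.0,"ty":0.0,"tz":0.8,"yaw":0.0}
    - {"tx":0.0,"ty":0.0,"tz":0.6,"yaw":0.0}
    - {"tx":0.0,"ty":0.0,"tz":0.0,"yaw":0.0}

```text
time_s: 7.8
position: [0.5425, -0.1685, 0.2511]
tool_rot: [[-0.53, 0.847, -0.026], [0.848, 0.531, 0.001], [0.015, -0.022, -1.0]]
ft_force: [-0.3, -0.9, -0.9]
grip_width: 0.0245
```

```bash
cat > chk.py <<'E'
from h import *
from rig import env
import sys
p=env.camera_params("wrist");pt=env.camera_params("top");ps=env.camera_params("scene")
E=[.5395,-.170,.13];s=env.observe();R=s["tool_rot"];z=R[:,2];print(s["time_s"],s["position"],s["ft_force"],z,s["grip_width"])
C=s["position"]+.0306*z; T=s["position"]+.1106*z
A=C+z*(.13-C[2])/z[2]
print("collar",C,"tip",T,"axis@eye minus eye",A-E,"tool cm to fix",R.T@(E-A)*100)
for n,q in(("wrist",p),("top",pt),("scene",ps)): print(n,"eye",proj(q,E),"collar",proj(q,C),"tip",proj(q,T))
w=env.get_image("wrist")[:,:,::-1];s=env.get_image("scene")[:,:,::-1];t=env.get_image("top")[:,:,::-1]
c=lambda im,x,y,w,h,f:cv2.resize(im[y:y+h,x:x+w],None,fx=f,fy=f,interpolation=cv2.INTER_CUBIC)
cv2.imwrite(f"pics/{sys.argv[1]}.png",np.hstack([c(w,220,100,200,200,2),c(s,206,150,80,80,5)]))
E
python3 chk.py c8
```

```text
7.8 [ 0.5425275  -0.16854021  0.25112356] [-0.28452807 -0.91919179 -0.92395591] [-2.63115469e-02  6.83331831e-04 -9.99653558e-01] 0.02452241215412862
collar [ 0.54172237 -0.1685193   0.22053416] tip [ 0.53961744 -0.16846463  0.14056187] axis@eye minus eye [-0.00016055  0.00154259  0.        ] tool cm to fix [-0.13926382 -0.0682563  -0.00052785]
wrist eye [310.01936826 201.35887806] collar [310.72364591 248.06478331] tip [310.93366921 203.43530453]
top eye [395.96938535 217.46679761] collar [405.43915376 212.07124578] tip [396.37098781 216.95874191]
scene eye [246.86688958 211.25891787] collar [243.26888055 189.8346525 ] tip [246.95842149 208.67482704]
```

View pics/c8.png

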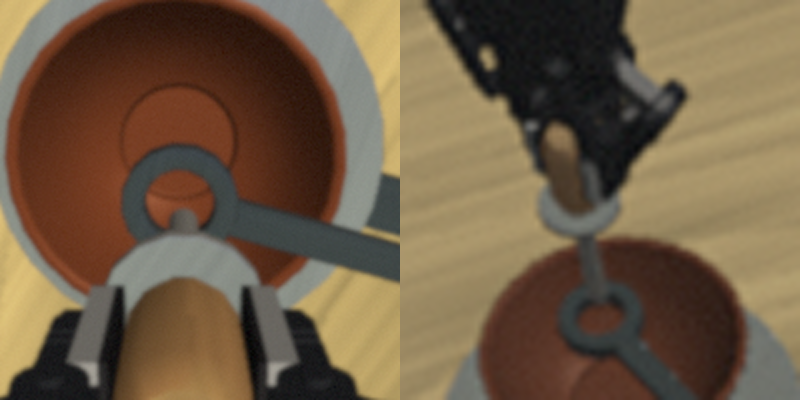

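The tip at (311,205) sits over the eye's hole centre at (310,200), within about 2 mm. I'll lower it along the pin's axis.

Call:
carry_out:
  rows:
    - {"tx":-0.1,"ty":-0.1,"tz":0.4,"yaw":0.0}
    - {"tx":0.0,"ty":0.0,"tz":0.8,"yaw":0.0}
    - {"tx":0.0,"ty":0.0,"tz":0.8,"yaw":0.0}
    - {"tx":0.0,"ty":0.0,"tz":0.8,"yaw":0.0}
    - {"tx":0.0,"ty":0.0,"tz":0.0,"yaw":0.0}

```text
time_s: 8.45
position: [0.5419, -0.1705, 0.2224]
tool_rot: [[-0.53, 0.847, -0.023], [0.848, 0.53, -0.001], [0.012, -0.02, -1.0]]
ft_force: [0.3, 0.3, -1.4]
grip_width: 0.0248
```

```bash
python3 chk.py c9
```

```text
8.45 [ 0.54191297 -0.1704679   0.22237571] [ 0.33550924  0.27569335 -1.40366125] [-2.34574785e-02 -9.08734110e-04 -9.99724422e-01] 0.024763450048891907
collar [ 0.54119517 -0.1704957   0.19178414] tip [ 0.53931857 -0.1705684   0.11180618] axis@eye minus eye [ 0.00024547 -0.00055186  0.        ] tool cm to fix [0.05979995 0.00847298 0.00052566]
wrist eye [311.03935525 210.15412676] collar [310.7357209  248.11531711] tip [310.94574011 203.47823194]
top eye [395.96938535 217.46679761] collar [402.91287092 213.82797768] tip [394.40756167 218.30662814]
scene eye [246.86688958 211.25891787] collar [243.90321112 197.18665439] tip [247.47294381 215.36458321]
```

Tip is 18 mm below the eye's top, with no contact force. Continuing down.

Call:
carry_out:
  rows:
    - {"tx":0.0,"ty":0.0,"tz":0.7,"yaw":0.0}
    - {"tx":0.0,"ty":0.0,"tz":0.8,"yaw":0.0}
    - {"tx":0.0,"ty":0.0,"tz":0.8,"yaw":0.0}
    - {"tx":0.0,"ty":0.0,"tz":0.8,"yaw":0.0}
    - {"tx":0.0,"ty":0.0,"tz":0.8,"yaw":0.0}
    - {"tx":0.0,"ty":0.0,"tz":0.8,"yaw":0.0}
    - {"tx":0.0,"ty":0.0,"tz":0.6,"yaw":0.0}
    - {"tx":0.0,"ty":0.0,"tz":0.0,"yaw":0.0}

```text
time_s: 9.4
position: [0.5412, -0.1708, 0.1661]
tool_rot: [[-0.53, 0.847, -0.021], [0.848, 0.531, -0.002], [0.009, -0.019, -1.0]]
ft_force: [-0.9, 0.3, -0.5]
grip_width: 0.0245
```

```bash
python3 chk.py c10
```

```text
9.4 [ 0.5412137  -0.17078983  0.16607689] [-0.94119039  0.27113037 -0.46509812] [-0.02127312 -0.00213549 -0.99977142] 0.024463072201456458
collar [ 0.54056274 -0.17085517  0.13548388] tip [ 0.53886089 -0.17102601  0.05550217] axis@eye minus eye [ 0.00094605 -0.00086689  0.        ] tool cm to fix [ 0.12366766 -0.03417742  0.00182743]
wrist eye [310.05377748 241.42948845] collar [310.72139997 248.04390705] tip [310.92816308 203.42562168]
top eye [395.96938535 217.46679761] collar [396.88986894 216.76173114] tip [389.42228082 220.6626141 ]
scene eye [246.86688958 211.25891787] collar [246.43158743 210.42756674] tip [249.73071271 227.33490922]
```

Call:
carry_out:
  rows:
    - {"tx":0.1,"ty":0.0,"tz":0.2,"yaw":0.0}
    - {"tx":0.0,"ty":0.0,"tz":0.15,"yaw":0.0}
    - {"tx":0.0,"ty":0.0,"tz":0.0,"yaw":0.0}

```text
time_s: 9.85
position: [0.5414, -0.1703, 0.1646]
tool_rot: [[-0.531, 0.847, -0.018], [0.848, 0.531, -0.004], [0.006, -0.017, -1.0]]
ft_force: [0.5, 0.1, -1.5]
grip_width: 0.0248
```

Call:
carry_out:
  rows:
    - {"tx":0.0,"ty":0.0,"tz":0.15,"yaw":0.0}
    - {"tx":0.0,"ty":0.0,"tz":0.0,"yaw":0.0}

```text
time_s: 10.05
position: [0.5415, -0.1703, 0.1631]
tool_rot: [[-0.531, 0.847, -0.017], [0.848, 0.531, -0.004], [0.005, -0.017, -1.0]]
ft_force: [-0.8, 0.9, -1.9]
grip_width: 0.0246
```

Call:
carry_out:
  rows:
    - {"tx":0.0,"ty":0.0,"tz":0.15,"yaw":0.0}
    - {"tx":0.0,"ty":0.0,"tz":0.0,"yaw":0.0}

```text
time_s: 10.25
position: [0.5414, -0.1703, 0.1615]
tool_rot: [[-0.531, 0.847, -0.017], [0.848, 0.531, -0.004], [0.005, -0.017, -1.0]]
ft_force: [-0.2, -0.9, -1.7]
grip_width: 0.0249
```

Call:
carry_out:
  rows:
    - {"tx":0.0,"ty":0.0,"tz":0.15,"yaw":0.0}
    - {"tx":0.0,"ty":0.0,"tz":0.0,"yaw":0.0}

```text
time_s: 10.45
position: [0.5415, -0.1704, 0.16]
tool_rot: [[-0.531, 0.847, -0.017], [0.848, 0.531, -0.005], [0.005, -0.017, -1.0]]
ft_force: [-0.1, -0.2, -0.2]
grip_width: 0.0251
```

Call:
carry_out:
  rows:
    - {"tx":0.0,"ty":0.0,"tz":0.12,"yaw":0.0}
    - {"tx":0.0,"ty":0.0,"tz":0.0,"yaw":0.0}

```text
time_s: 10.65
position: [0.5417, -0.1706, 0.16]
tool_rot: [[-0.531, 0.847, -0.015], [0.848, 0.531, -0.006], [0.003, -0.016, -1.0]]
ft_force: [0.6, -0.1, -1.5]
grip_width: 0.0245
```

Call:
carry_out:
  rows:
    - {"tx":0.0,"ty":0.0,"tz":0.15,"yaw":0.0}
    - {"tx":0.0,"ty":0.0,"tz":0.0,"yaw":0.0}

```text
time_s: 10.85
position: [0.5419, -0.1708, 0.1599]
tool_rot: [[-0.531, 0.847, -0.014], [0.848, 0.531, -0.007], [0.001, -0.015, -1.0]]
ft_force: [0.6, 0.2, -0.7]
grip_width: 0.0243
```

```bash
python3 chk.py c11
```

```text
10.85 [ 0.54186849 -0.17082809  0.15990288] [ 0.58093582  0.16354834 -0.69494901] [-0.01370288 -0.0068798  -0.99988244] 0.024307586911243392
collar [ 0.54144919 -0.17103861  0.12930648] tip [ 0.54035296 -0.171589    0.04931588] axis@eye minus eye [ 0.00195869 -0.00103384  0.        ] tool cm to fix [ 0.19156773 -0.11113438  0.00197271]
wrist eye [308.43448599 244.93113058] collar [310.74716254 248.07918751] tip [310.9494272  203.45099469]
top eye [395.96938535 217.46679761] collar [396.32402433 216.64251961] tip [389.09597167 220.28437168]
scene eye [246.86688958 211.25891787] collar [246.76815594 212.11409762] tip [249.98141749 229.09677511]
```

Lowering has stopped at TCP z 0.160, where the collar should be at z ≈ 0.129, so it is resting on the eye. I'll release it.

Call:
carry_out:
  rows:
    - {"tx":0.0,"ty":0.0,"tz":0.0,"yaw":0.0}
    - {"tx":0.0,"ty":0.0,"tz":0.0,"yaw":0.0}
    - {"tx":0.0,"ty":0.0,"tz":0.0,"yaw":0.0}
    - {"tx":0.0,"ty":0.0,"tz":0.0,"yaw":0.0}
    - {"tx":0.0,"ty":0.0,"tz":0.0,"yaw":0.0}
  jaw: -0.3

```text
time_s: 11.5
position: [0.5418, -0.1708, 0.1588]
tool_rot: [[-0.531, 0.847, -0.015], [0.848, 0.531, -0.006], [0.003, -0.016, -1.0]]
ft_force: [0.2, 0.0, 1.2]
grip_width: 0.0556
```

Call:
carry_out:
  rows:
    - {"tx":0.0,"ty":0.0,"tz":-0.5,"yaw":0.0}
    - {"tx":0.0,"ty":0.0,"tz":-1.0,"yaw":0.0}
    - {"tx":0.0,"ty":0.0,"tz":-1.5,"yaw":0.0}
    - {"tx":0.0,"ty":0.0,"tz":-1.5,"yaw":0.0}
    - {"tx":0.0,"ty":0.0,"tz":-1.5,"yaw":0.0}
    - {"tx":0.0,"ty":0.0,"tz":-1.5,"yaw":0.0}
    - {"tx":0.0,"ty":0.0,"tz":-1.5,"yaw":0.0}
    - {"tx":0.0,"ty":0.0,"tz":-1.0,"yaw":0.0}
    - {"tx":0.0,"ty":0.0,"tz":0.0,"yaw":0.0}

```text
time_s: 12.4
position: [0.5435, -0.1701, 0.2688]
tool_rot: [[-0.531, 0.847, -0.011], [0.848, 0.531, -0.008], [-0.001, -0.014, -1.0]]
ft_force: [-0.2, 0.4, 0.8]
grip_width: 0.0555
```

```bash
python3 chk.py c12
```

```text
12.4 [ 0.5434947  -0.17008672  0.26884418] [-0.23719496  0.36928801  0.80518938] [-0.0110204  -0.00824942 -0.99990524] 0.055547801441937474
collar [ 0.54315747 -0.17033915  0.23824708] tip [ 0.54227584 -0.1709991   0.15825466] axis@eye minus eye [ 0.00246443 -0.00123221  0.        ] tool cm to fix [ 0.2352304  -0.14346227  0.0016994 ]
wrist eye [309.16282397 190.61950274] collar [310.77634894 248.02315772] tip [310.97225429 203.40441746]
top eye [395.96938535 217.46679761] collar [408.58272264 210.3692279 ] tip [399.33759007 214.96253057]
scene eye [246.86688958 211.25891787] collar [241.80395615 185.89784451] tip [245.51512333 205.65700776]
```

View pics/c12.png

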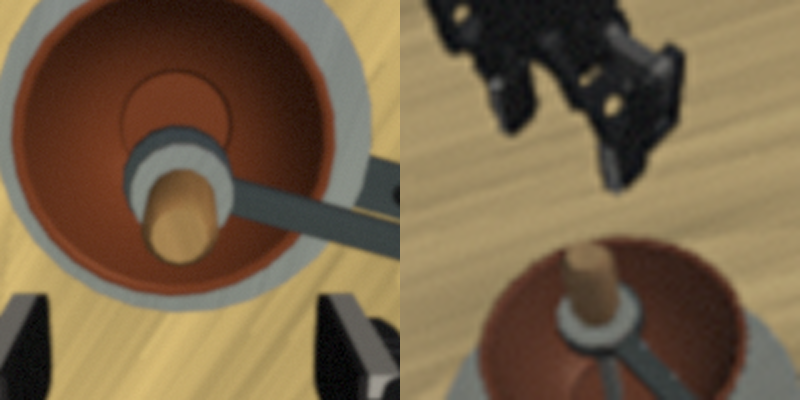

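The collar sits on the eye at about (311,196) in the wrist view, against an eye centre of (309,191). That is roughly 4 mm off, inside the 13 mm limit. The pin looks upright, the gripper is clear, and the bowl looks unmoved.

Run:
```python
from rig import env
print(env.close_job(), env.observe()["time_s"])
```

```text
the job is handed in; nothing more can be done
the job is handed in; nothing more can be done
```

The depth pin hangs in the eye of the gauge arm with its collar resting on it, and I handed the job in at about 12.5 s. I gripped it by the handle, lifted it out of the rack, and held it over the eye with its collar about 120 mm up. I then lowered it along its own axis until it stopped, and only then let go and backed off. The hand-in gave no verdict.

**Last checks:**
- **Centring:** the last wrist picture puts the collar about 4 mm from the eye's centre; the limit is 13 mm. The arm's own position reading gave 2–3 mm.
- **Upright:** the pin looks upright in the last picture; I did not measure its angle.
- **Bowl:** it looks unmoved in the last picture; I did not measure its position.
- **Clearance:** the gripper is about 110 mm above where it let go, and the wrist force reads near zero.

**What disagreed or was unclear:**
- **Seating:** the wrist force did not clearly show the collar touching down. I judged it seated because the arm stopped descending at the expected height, with the collar at about z = 0.129 m against 0.130 m for the eye.
- **Eye position:** the cameras disagreed on where the eye is by up to about 5 mm, so I went by the wrist view.
- **Look-alikes:** the yellow one and one turquoise one were lying on the table after the first arm move. The wrist force was near zero after that move, but I can't say why they fell.
- **Refused call:** the first move call was refused for its format, and nothing moved.

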